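# Work the rolling pin out of a drawer that opens only part way

### The arm

A 6-joint arm with a two-finger parallel gripper is mounted at the origin on the work surface; the furniture and walls round the work are solid. World frame = base frame: x ahead of the robot, y to its left, z up, the work surface at z = 0. Lengths are in m, angles in rad, forces in N, time in s.
With the tool pointing down it reaches from about 0.35 to 0.85 m from the base axis. Payload 8.1 kg.
Tool frame: the origin (TCP) lies on the mounting face of the last link; the fingertips stand 186 mm ahead of it and the grasp point (between the pads) lies 167 mm ahead of it (robot.finger_overhang is the distance from the TCP to the fingertips, in m); z points along the fingers, y is the line along which they close (so a half turn about z gives the same grasp; the last joint's range is limited). The gripper opens to 93 mm and grips with 3 to 60 N. Pads are 15 mm wide; open, the fingers measure 128 mm over their backs; the gripper's body (75 mm by 188 mm) begins 65 mm behind the grasp point.
Start: joints at [-1.313, 0.13, 1.488, -0, 1.523, -0.085], TCP at [0.202, -0.565, 0.405] pointing down, gripper open.
Joint ranges: [-2.96, 2.96], [-0.89, 2.26], [0.02, 2.5], [-1.34, 4.48], [0, 2.73], [-2.66, 2.66]. Speed limits (rad/s): [2.39, 2.39, 2.79, 3.14, 3.14, 3.14].

### API

Orientations are given as a rotation vector (axis times angle).
In Python, from plant import readout, read_camera, get_calibration, job, robot gives the robot as it stands.
- The arm moves only by the shell command python3 -m handwheel 'ROWS' [FORCE]. ROWS is JSON, a list of rows, each a list of 5 numbers: the shift along the world's x, y, z in cm, then the turn about the world's z in rad, then the closure, from 0 (fully open) to 1 (shut). In form: [[tx, ty, tz, spin, gripper], ...]. A call has 1 to 10 rows; each row shifts and turns the commanded pose from where the row before left it; what a row does not reach is not made up. A row lasts 1/8 s, in which the tool goes at most 62.5 mm and 10.7 degrees, less where a joint would pass 70% of its speed; a pose out of reach is approached as far as the arm can. A call is refused whole if a number of a shift passes 6.25 or a number of a turn 0.188, either way. A call with a gripper value outside its range is refused whole. The fingers move at their own pace and stop on an object; FORCE is the grip in N (left out, the last holds). Time passes only in rows, so rows that do not move let the fingers close. It gives the time, the measured TCP pose, the force, the opening and the grip force at its end, in the units of the state.
- readout.read_state(): the state, without advancing time (a new reading comes with each control period).
- read_camera(name): name is "scene" or "top"; returns the picture (384x512x3 uint8, red, green, blue); there is no depth.
- get_calibration(name): a dict with "fovy" (degrees; the focal length in pixels is half the picture's height over the tangent of half this angle, whatever the lens; pixels are square), "cx", "cy" (the principal point, pixels), "pose" (4x4, takes a point from camera to world coordinates). Camera axes: x right, y down, z forward; pixel columns grow to the right and rows downward; lengths in m; the calibration is good to about 2 mm. A picture is of the moment at which its call begins. get_calibration takes no time and is no camera call.
- job.close_job(): hands the job in; it is judged then, once.
The state is a dict: "t": time; "q": joint angles; "dq": joint speeds; "joint_torque": joint torques, N m; "tool_pos": TCP position; "orientation": TCP orientation; "force": force on the tool from outside, world axes, zero at the start; "wrist_torque": the same for the moment, N m; "opening": finger opening in m; "gripper_force": force on a finger pad.
Only numpy, scipy, OpenCV 4.12 (cv2) and the standard library are available. Lean on these libraries where they do the work, as an engineer would, in place of code of your own. Each camera call takes 0.05 s, during which the arm holds its last target. There are 200 camera calls.

### The job

Pull the drawer of the low white cabinet out to its stop and fetch the rolling pin from it: the pin is longer than the gap, so raise its front end first and draw it out at a slant from under the cabinet top, without jamming it hard against the cabinet. Finish still gripping the pin, holding it level and still in the air with all of it well above the cabinet (a good 7 cm). Leave the candle and the clothes peg in the drawer, and the jar and the tin standing on the cabinet where they are.

Things in the scene. Friction and masses are not known exactly. Their poses are not given: they have to be found in the camera images.
- pin_unit: low white one-drawer cabinet fixed on the worktop, 345 deep (its x) x 200 wide (its y) x 115 high; origin at the centre of its underside, on the worktop. Its front faces along its own -x (roughly to the robot's right), front plane at x = -172.5. Its back third carries the jar and the tin; the front half of the top is clear.
- unit_lip (a point): middle of the lower front edge of the cabinet's top board (14 thick: underside 101, top 115 above the worktop), in the front plane; the pin must pass under this edge
- pin_drawer (a joint): how far the drawer is pulled out, m: 0 closed, 0.24 at its fixed stop; starts closed or up to 12 mm ajar. It slides along the cabinet's -x with about 2 N of friction and stays where it is left. At the stop the gap between cabinet front and drawer front is 240 long, so 60 to 85 of the pin still lies under the top board.
- drawer_floor (a point): point on the drawer's floor at the foot of its front panel's inner face, at mid-width, 20 above the worktop; moves with the drawer. The drawer is 325 long inside (along the cabinet's +x from here) and 154 wide (77 to either side), its sides 60 deep (tops 80 above the worktop).
- drawer_front_top (a point): middle of the top edge of the drawer's front panel (16 thick, 198 wide), 110 above the worktop; moves with the drawer
- pull_handle (a point): centre of the drawer's horizontal steel bar handle: bar 10 diameter, 150 long, along the cabinet's y, 38 in front of the drawer front (33 free between), 80 above the worktop; on two posts 55 either side of this point, so its middle can be pinched from above. Moves with the drawer.
- rolling_pin: wooden rolling pin, 300 long overall, about 0.26 to 0.42 kg: barrel 38 diameter, 180 long; a turned handle up to 23 diameter, 60 long, at each end. Origin on its axis at mid-length (centre of mass); x axis along the pin from front to rear handle. It lies on the drawer floor (axis 39 above the worktop), nearly along the drawer and near mid-width; it may roll a little.
- pin_front (a point): tip of the pin's handle nearest the drawer front, on the axis, 150 from the pin's middle
- pin_rear (a point): tip of the pin's other handle, nearest the drawer's back, on the axis, 150 from the pin's middle
- candle: tea light in a metal cup, 38 diameter, 15 high, lying in the front corner of the drawer beside the pin's handle; origin at the centre of its underside. Leave it there.
- peg: wooden clothes peg, 72 long, 15 wide, 12 high, lying in the other front corner of the drawer; origin at the centre of its underside. Leave it there.
- honey_jar: glass jar with a green lid, 68 wide, 84 high, standing on the back part of the cabinet top; origin at the centre of its underside. Leave it alone.
- low_tin: low round tin, 75 diameter, 58 high, standing beside the jar on the back part of the cabinet top; origin at the centre of its underside. Leave it alone.

How it is judged:
By the outcome, as a careful person would: the job done as asked, in the order asked, and still so for the second after the job is handed in, while the arm keeps its last pose, push and grip.
It also fails if it takes over 54 s, if anything falls off the work surface, if the arm or the gripper's body presses on something with over 40 N, if the wrist force passes 120 N, or if a joint passes its speed limit or range.

## Working session

There is one attempt and no reset: what is moved stays moved. The work goes in short steps, Python scripts to look and compute and a shell command to move; the robot and the scene stay as the last step left them, time stands still between calls to the robot, and variables do not carry over. Pictures are saved under pics/ and viewed, at most 10 in all, crops included, and the job is handed in when it is done.

```bash
ls; mkdir -p pics; cat > h.py <<'E'
import numpy as np, cv2
from plant import readout, read_camera, get_calibration
def snap(cam,fn,box=None,scale=1.5):
    im=read_camera(cam)[:,:,::-1].copy()
    cv2.imwrite('pics/raw_'+fn,im)
    if box: x0,y0,x1,y1=box; im=im[y0:y1,x0:x1]
    cv2.imwrite('pics/'+fn,cv2.resize(im,None,fx=scale,fy=scale,interpolation=cv2.INTER_CUBIC))
def ray(cam,u,v):
    c=get_calibration(cam); f=192/np.tan(np.radians(c['fovy'])/2); P=np.array(c['pose'])
    return P[:3,3],P[:3,:3]@np.array([(u-c['cx'])/f,(v-c['cy'])/f,1])
def pix2z(cam,u,v,z):
    o,d=ray(cam,u,v); return o+d*(z-o[2])/d[2]
def proj(cam,p):
    c=get_calibration(cam); f=192/np.tan(np.radians(c['fovy'])/2); P=np.array(c['pose'])
    q=P[:3,:3].T@(np.array(p)-P[:3,3]); return q[:2]/q[2]*f+[c['cx'],c['cy']]
E
python3 - <<'E'
from h import *
snap('top','t0.png'); snap('scene','s0.png')
for c in('top','scene'): print(get_calibration(c))
print(readout.read_state())
E
```

```text
pics
{'fovy': 52.48193652948187, 'cx': 258.1470902825556, 'cy': 185.32279881982953, 'pose': array([[-0.33484661, -0.79322439,  0.50859888,  0.03982339],
       [-0.94227205,  0.28249239, -0.17978165,  0.3009809 ],
       [-0.00106812, -0.53943778, -0.84202478,  0.81525132],
       [ 0.        ,  0.        ,  0.        ,  1.        ]])}
{'fovy': 42.150871992997104, 'cx': 253.19633821732165, 'cy': 182.05138555867418, 'pose': array([[-0.35322328, -0.74788891,  0.5620458 , -0.07486461],
       [-0.93551883,  0.28631735, -0.20694659,  0.32762648],
       [-0.00615041, -0.59890279, -0.80079812,  0.8963065 ],
       [ 0.        ,  0.        ,  0.        ,  1.        ]])}
{'t': 0.1, 'q': array([-1.31343051e+00,  1.31086251e-01,  1.48916482e+00, -9.64282193e-06,
        1.52298642e+00, -8.54001136e-02]), 'dq': array([-9.48981750e-04, -4.27375926e-04, -1.83591183e-03, -6.85820967e-04,
       -9.33900588e-05,  1.64720544e-03]), 'joint_torque': array([ 6.85799896e-04, -5.61340106e+01, -4.93096948e+01,  7.69622996e-02,
        2.92061619e-02, -6.97488804e-05]), 'tool_pos': array([ 0.20162369, -0.56489433,  0.40379478]), 'orientation': array([-3.09395378e+00, -5.35504980e-01,  2.36830311e-04]), 'force': array([0.49776856, 0.29355006, 0.41864135]), 'wrist_torque': array([-0.02620978, -0.04356921,  0.00325796]), 'gripper_force': 0.0, 'opening': 0.09309394329377377}
```

View pics/t0.png

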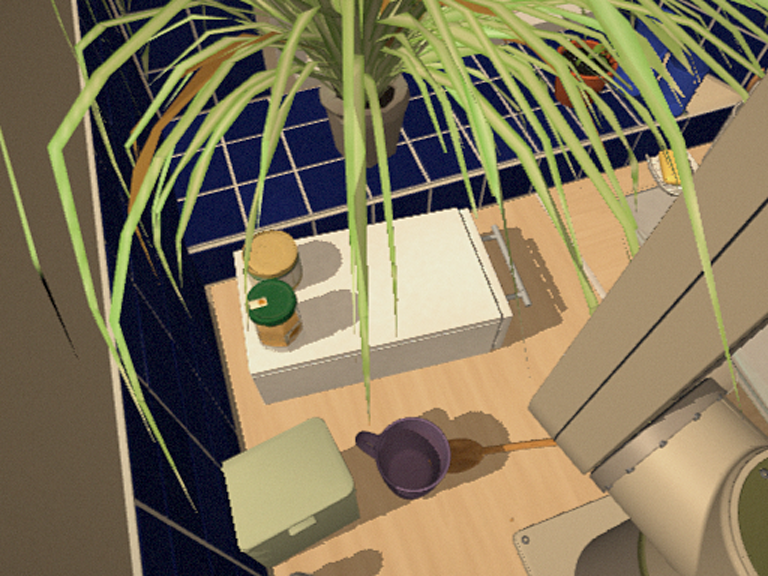

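View pics/s0.png

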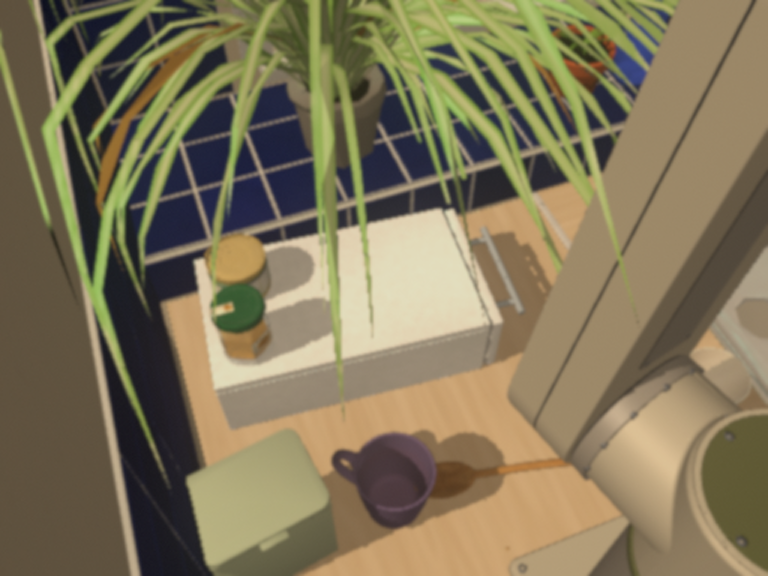

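The top view shows the cabinet's top corners at about (235,252), (465,209), (510,318) and (252,375), and the handle bar running from (493,228) to (526,304), in 1.5x pixels. The scene view agrees, with the handle from (484,228) to (520,310).

```bash
python3 - <<'E'
from h import *
T={'farback':(235,252,.115),'farfront':(459,209,.115),'nearfront':(502,319,.115),'nearback':(252,375,.115),'h1':(494,228,.085),'h2':(526,304,.085),'nearfront_bottom':(505,347,0)}
S={'farback':(196,258,.115),'farfront':(443,212,.115),'nearfront':(490,325,.115),'nearback':(217,387,.115),'h1':(484,229,.085),'h2':(519,309,.085)}
for n,d in(('top',T),('scene',S)):
    print(n)
    for k,(u,v,z) in d.items(): print(k,pix2z(n,u/1.5,v/1.5,z).round(4))
import cv2
for n,b in(('t0',(290,130,380,240)),('s0',(280,130,370,240))):
    im=cv2.imread(f'pics/raw_{n}.png')[b[1]:b[3],b[0]:b[2]]
    cv2.imwrite(f'pics/c_{n}.png',cv2.resize(im,None,fx=4,fy=4,interpolation=cv2.INTER_CUBIC))
a,b=[cv2.imread(f'pics/c_{n}.png') for n in('t0','s0')]
cv2.imwrite('pics/c0.png',np.hstack([a,b]))
E
```

```text
top
farback [0.5803 0.3465 0.115 ]
farfront [0.5446 0.0051 0.115 ]
nearfront [0.3478 0.0264 0.115 ]
nearback [0.3815 0.3651 0.115 ]
h1 [ 0.5125 -0.0441  0.085 ]
h2 [ 0.3717 -0.0286  0.085 ]
nearfront_bottom [ 0.3524 -0.0017  0.    ]
scene
farback [0.5842 0.3449 0.115 ]
farfront [0.5412 0.0063 0.115 ]
nearfront [0.3495 0.0265 0.115 ]
nearback [0.3856 0.3631 0.115 ]
h1 [ 0.5147 -0.0474  0.085 ]
h2 [ 0.3747 -0.0312  0.085 ]
```

View pics/c0.png

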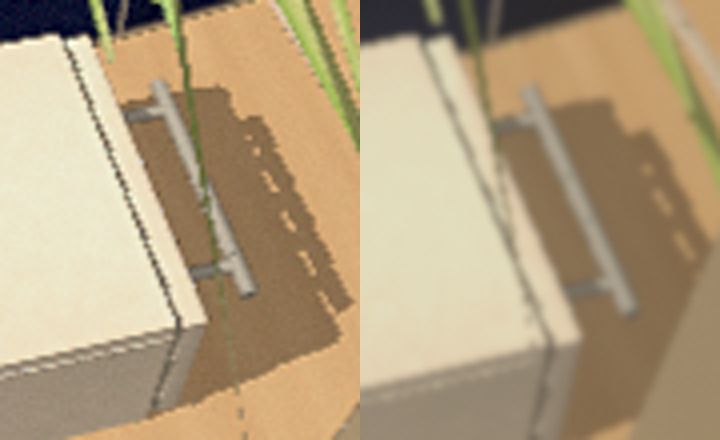

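```bash
python3 - <<'E'
from h import *
from scipy.spatial.transform import Rotation as R
s=readout.read_state(); M=R.from_rotvec(s['orientation']).as_matrix(); y=M[:,1]
print(M.round(3)); a=np.degrees(np.arctan2(y[1],y[0])); t=np.degrees(np.arctan2(.9946,.104)); print(a,t,((t-a+90)%180-90)/57.2958)
E
python3 -m handwheel '[[0,0,0,0,0.7],[0,0,0,0,0.7]]' 30
```

```text
[[ 0.942  0.336 -0.   ]
 [ 0.336 -0.942  0.002]
 [ 0.    -0.002 -1.   ]]
-70.36092583144892 84.03057992760773 -0.44695238116831154
t: 0.35
tool_pos: [0.2017, -0.565, 0.4045]
orientation: [-3.095, -0.536, 0.0]
force: [0.2, -0.1, 0.1]
opening: 0.0774
gripper_force: 0.0
```

```bash
python3 -m handwheel '[[2.4,5.2,-0.5,-0.045,0.7],[2.4,5.2,-0.5,-0.045,0.7],[2.4,5.2,-0.5,-0.045,0.7],[2.4,5.2,-0.5,-0.045,0.7],[2.4,5.2,-0.5,-0.045,0.7],[2.4,5.2,-0.5,-0.045,0.7],[2.4,5.2,-0.5,-0.045,0.7],[2.4,5.2,-0.5,-0.045,0.7],[2.4,5.2,-0.5,-0.045,0.7],[2.4,5.2,-0.5,-0.042,0.7]]'; python3 -m handwheel '[[0,0,0,0,0.7],[0,0,0,0,0.7]]'; python3 -c "
from h import *
snap('top','t1.png',(200,60,456,252),3)"
```

```text
t: 1.6
tool_pos: [0.4421, -0.0432, 0.355]
orientation: [3.137, -0.166, 0.002]
force: [1.3, -0.8, -0.1]
opening: 0.0283
gripper_force: 0.0
t: 1.85
tool_pos: [0.4416, -0.045, 0.3547]
orientation: [3.137, -0.161, -0.0]
force: [0.3, -1.0, -0.1]
opening: 0.0278
gripper_force: 0.0
```

View pics/t1.png

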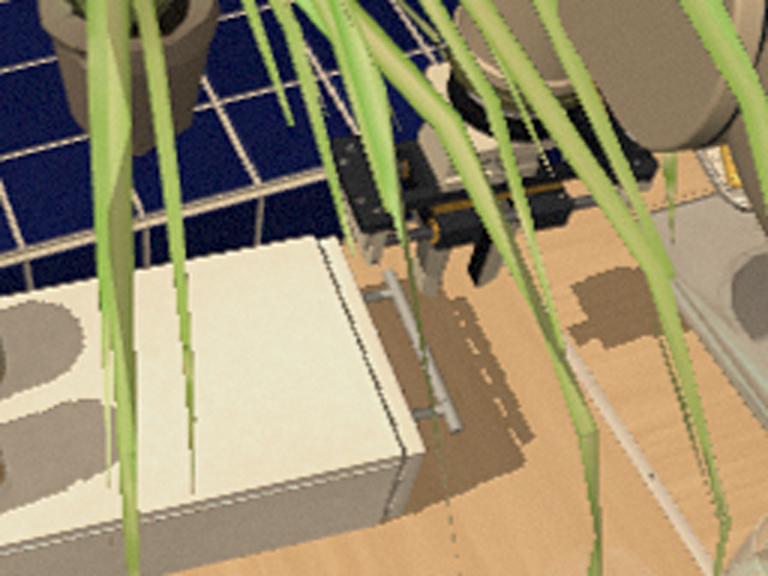

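The fingertips, at about (430,285) and (480,275), hang just above the handle bar, which runs (388,275)–(458,428) in this crop. The view fits the computed positions, so I go down.

```bash
python3 -m handwheel '[[0,0.7,-2,0,0.7],[0,0,-3,0,0.7],[0,0,-2.5,0,0.7],[0,0,-2,0,0.7],[0,0,-1.3,0,0.7],[0,0,0,0,0.7],[0,0,0,0,1],[0,0,0,0,1],[0,0,0,0,1]]' 40
```

```text
t: 3.02
tool_pos: [0.4421, -0.039, 0.2478]
orientation: [3.134, -0.163, 0.003]
force: [-1.3, -8.4, 2.1]
opening: 0.0085
gripper_force: 40.0
```

```bash
python3 -m handwheel '[[-0.1,-1,0,0,1],[-0.26,-2.5,0,0,1],[-0.26,-2.5,0,0,1],[-0.26,-2.5,0,0,1],[-0.26,-2.5,0,0,1],[-0.26,-2.5,0,0,1],[-0.26,-2.5,0,0,1],[-0.26,-2.5,0,0,1],[-0.2,-2,0,0,1],[-0.15,-1.5,0,0,1]]';python3 -m handwheel '[[-0.1,-1,0,0,1],[-0.1,-1,0,0,1],[0,0,0,0,1],[0,0,0,0,1]]'
```

```text
t: 4.28
tool_pos: [0.4204, -0.2593, 0.2478]
orientation: [3.136, -0.164, 0.009]
force: [12.5, 1.9, -3.8]
opening: 0.0088
gripper_force: 40.0
t: 4.78
tool_pos: [0.4186, -0.2784, 0.2478]
orientation: [3.137, -0.163, 0.009]
force: [10.7, 0.5, -2.7]
opening: 0.009
gripper_force: 40.0
```

```bash
python3 -m handwheel '[[0.15,-0.4,0,0,1],[0.1,-0.3,0,0,1],[0,0,0,0,1],[0,0,0,0,1]]'
```

```text
t: 5.28
tool_pos: [0.4199, -0.2809, 0.2475]
orientation: [-3.126, 0.16, 0.003]
force: [-4.1, 36.4, 27.1]
opening: 0.0085
gripper_force: 40.0
```

```bash
python3 -m handwheel '[[0,0.5,0,0,1],[0,0,0,0,0.7],[0,0,0,0,0.7],[0,0,0,0,0.7],[0,0,3,0,0.7],[0,0,4,0,0.7],[0,-2,5,0,0],[0,-6,3,0,0],[0,-6,0,0,0],[0,0,0,0,0]]'; python3 -c "
from h import *
snap('top','t2.png',(200,60,456,252),3)
snap('scene','s2.png',(200,60,456,252),3)"
```

```text
t: 6.52
tool_pos: [0.4185, -0.4196, 0.3935]
orientation: [-3.137, 0.17, 0.002]
force: [0.8, 0.7, 0.1]
opening: 0.0631
gripper_force: 0.0
```

View pics/t2.png

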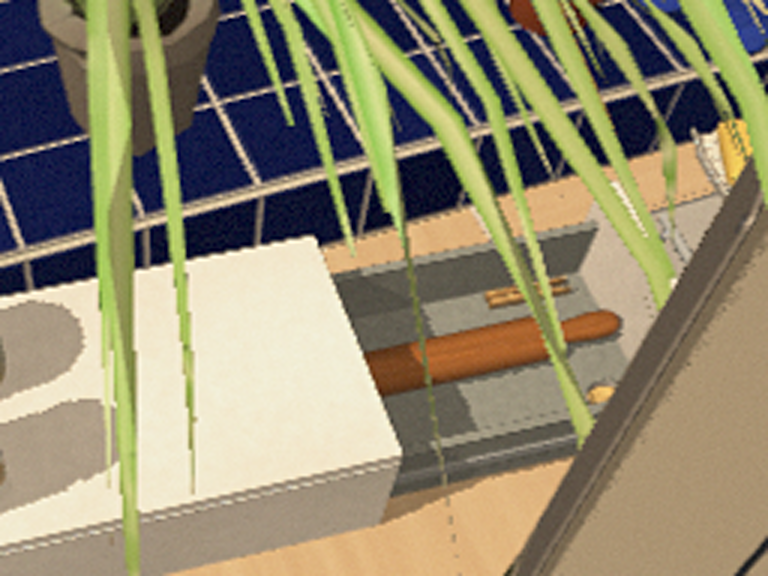

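View pics/s2.png

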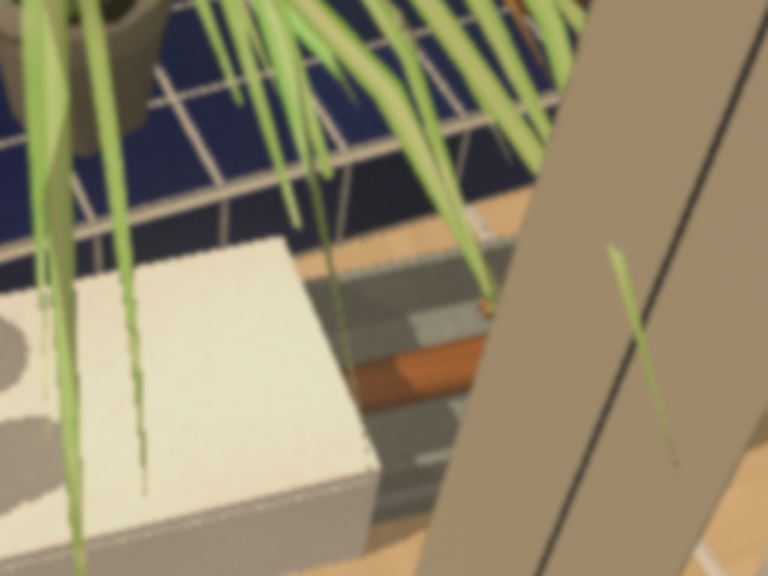

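The pin's visible barrel runs from the lip at about (370,372) to its front end near (550,340). Its handle tip is at about (620,323). The peg sits at (525,293) and the candle at (600,394). The scene view is mostly blocked by the arm.

```bash
python3 - <<'E'
from h import *
for n,(u,v,z) in {'axis400':(400,368,.042),'axis540':(540,342.5,.042),'tip':(620,322,.039),'barrelend':(556,340,.042),'lipfar':(315,238,.115),'lipnear':(400,459,.115),'peg':(525,293,.03),'candle':(600,390,.035)}.items():
    print(n,pix2z('top',200+u/3,60+v/3,z).round(4))
# project barrel silhouette check
ax=np.array([-.104,-.9946]);sd=np.array([.9946,-.104])
from scipy.spatial.transform import Rotation as R
s=readout.read_state(); print(s['q'].round(3), R.from_rotvec(s['orientation']).as_matrix()[:,1].round(3))
E
```

```text
axis400 [ 0.4542 -0.0343  0.042 ]
axis540 [ 0.4387 -0.1504  0.042 ]
tip [ 0.4363 -0.2233  0.039 ]
barrelend [ 0.4366 -0.1636  0.042 ]
lipfar [0.5453 0.0073 0.115 ]
lipnear [0.3481 0.0293 0.115 ]
peg [ 0.4934 -0.1703  0.03  ]
candle [ 0.3865 -0.1766  0.035 ]
[-0.869  0.112  1.528  0.     1.503  0.807] [-0.106 -0.994 -0.002]
```

```bash
python3 -m handwheel '[[0.26,3.1,-0.4,0.157,0.31],[0.26,3.1,-0.4,0.157,0.31],[0.26,3.1,-0.4,0.157,0.31],[0.26,3.1,-0.4,0.157,0.31],[0.26,3.1,-0.4,0.157,0.31],[0.26,3.1,-0.4,0.157,0.31],[0.26,3.1,-0.4,0.157,0.31],[0.26,3.1,-0.4,0.157,0.31],[0.26,3.1,-0.4,0.157,0.31],[0.26,3.1,-0.4,0.157,0.31]]'; python3 -m handwheel '[[0,0,-3,0,0.31],[0,0,-2,0,0.31],[0,0,0,0,0.31],[0,0,0,0,0.31]]';python3 -c "
from h import *
s=readout.read_state(); p=s['tool_pos'];print(p,s['q'])
snap('top','t3.png',(220,100,420,250),4)"
```

```text
t: 7.88
tool_pos: [0.4449, -0.1038, 0.3546]
orientation: [2.328, 2.109, 0.001]
force: [0.5, 0.8, -0.4]
opening: 0.064
gripper_force: 0.0
t: 8.38
tool_pos: [0.4455, -0.1056, 0.3056]
orientation: [2.334, 2.102, 0.001]
force: [0.4, 0.7, -0.1]
opening: 0.0641
gripper_force: 0.0
[ 0.44552451 -0.10556476  0.3056179 ] [-3.44765662e-01 -1.93553937e-01  1.98900518e+00  1.28064378e-04
  1.34504204e+00 -2.40417958e-01]
```

View pics/t3.png

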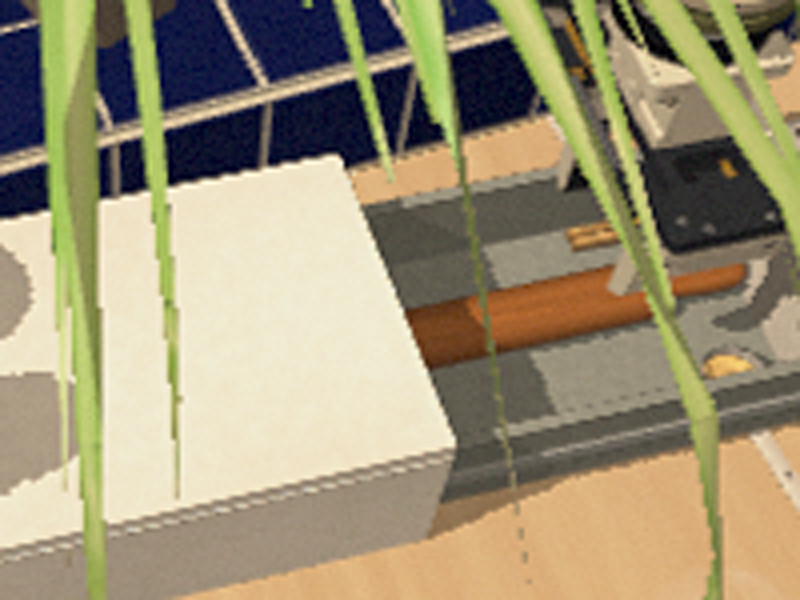

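The gripper is above the barrel, with a fingertip at about (622,275). The peg at (600,237) and the candle at (728,362) are clear of the fingers. I descend and grip lightly.

```bash
python3 -m handwheel '[[0,-0.3,-2.5,0,0.31],[0,0,-2.5,0,0.31],[0,0,-2.5,0,0.31],[0,0,-1.5,0,0.31],[0,0,-0.5,0,0.31],[0,0,0,0,0.31]]'; python3 -m handwheel '[[0,0,0,0,1],[0,0,0,0,1],[0,0,0,0,1],[0,0,0,0,1]]' 12
```

```text
t: 9.18
tool_pos: [0.4458, -0.1091, 0.2102]
orientation: [2.335, 2.101, 0.0]
force: [-0.4, -0.6, -0.5]
opening: 0.0641
gripper_force: 0.0
t: 9.68
tool_pos: [0.4458, -0.1091, 0.2102]
orientation: [2.334, 2.101, 0.001]
force: [0.3, 0.5, 2.3]
opening: 0.0373
gripper_force: 12.0
```

```bash
python3 -m handwheel '[[0,0,0,0,1],[0,0,0.6,0,1],[0,0,0.8,0,1],[0,0,0.8,0,1],[0,0,0.8,0,1],[0,0,0,0,1]]' 8; cat >> h.py <<'E'
def mask(im):
    hsv=cv2.cvtColor(im,cv2.COLOR_BGR2HSV); m=((hsv[...,0]>=4)&(hsv[...,0]<=14)&(hsv[...,1]>150)&(hsv[...,2]>70)).astype(np.uint8)
    n,l,st,c=cv2.connectedComponentsWithStats(m)
    return [(tuple(st[i]),c[i].round(1).tolist()) for i in range(1,n) if st[i][4]>25],l
E
python3 - <<'E'
from h import *
for n in('t2','t3'): 
    print(n,mask(cv2.imread(f'pics/raw_{n}.png'))[0])
snap('top','t4.png',(220,100,420,250),4); print(mask(cv2.imread('pics/raw_t4.png'))[0])
st=readout.read_state();print(st['force'],st['wrist_torque'],st['tool_pos'])
ax=np.array([-.104,-.9946,0])
L=np.array([.4467,.0183,0])+[-.003,0,0]
for s,z in((.237,.039),(.237,.069),(.23,.09)): print(proj('top',st['tool_pos']*[1,1,0]+ax*(s-.128)+[0,0,z]))
E
```

```text
t: 10.42
tool_pos: [0.4459, -0.1092, 0.2407]
orientation: [2.334, 2.101, 0.001]
force: [-0.8, -0.1, -3.6]
opening: 0.0381
gripper_force: 8.0
t2 [((np.int32(389), np.int32(27), np.int32(10), np.int32(6), np.int32(33)), [393.7, 28.7]), ((np.int32(404), np.int32(36), np.int32(7), np.int32(11), np.int32(34)), [407.6, 40.8]), ((np.int32(387), np.int32(49), np.int32(17), np.int32(13), np.int32(116)), [395.4, 54.3]), ((np.int32(370), np.int32(51), np.int32(11), np.int32(20), np.int32(104)), [373.7, 61.8]), ((np.int32(387), np.int32(164), np.int32(19), np.int32(10), np.int32(142)), [396.0, 168.4]), ((np.int32(342), np.int32(166), np.int32(41), np.int32(22), np.int32(566)), [361.1, 176.2]), ((np.int32(322), np.int32(174), np.int32(20), np.int32(18), np.int32(246)), [331.7, 182.4]), ((np.int32(300), np.int32(300), np.int32(13), np.int32(13), np.int32(53)), [305.5, 306.2])]
t3 [((np.int32(370), np.int32(51), np.int32(10), np.int32(19), np.int32(101)), [373.6, 61.5]), ((np.int32(342), np.int32(167), np.int32(41), np.int32(21), np.int32(513)), [359.6, 176.9]), ((np.int32(388), np.int32(166), np.i
[... 202 characters left out ...]
(22), np.int32(139)), [310.0, 302.4])]
[((np.int32(399), np.int32(153), np.int32(14), np.int32(10), np.int32(104)), [406.0, 157.5]), ((np.int32(341), np.int32(164), np.int32(27), np.int32(22), np.int32(373)), [353.6, 174.4]), ((np.int32(321), np.int32(172), np.int32(20), np.int32(19), np.int32(252)), [331.5, 181.1]), ((np.int32(300), np.int32(293), np.int32(18), np.int32(11), np.int32(57)), [309.5, 296.1]), ((np.int32(300), np.int32(299), np.int32(18), np.int32(16), np.int32(92)), [306.5, 306.3])]
[-0.43155238 -0.16286893 -2.68142008] [-0.12687268 -0.09113757 -0.06575397] [ 0.44568455 -0.10912646  0.24017094]
[405.02787967 168.59811415]
[409.03751699 161.30532417]
[409.19493794 156.52817737]
```

View pics/t4.png

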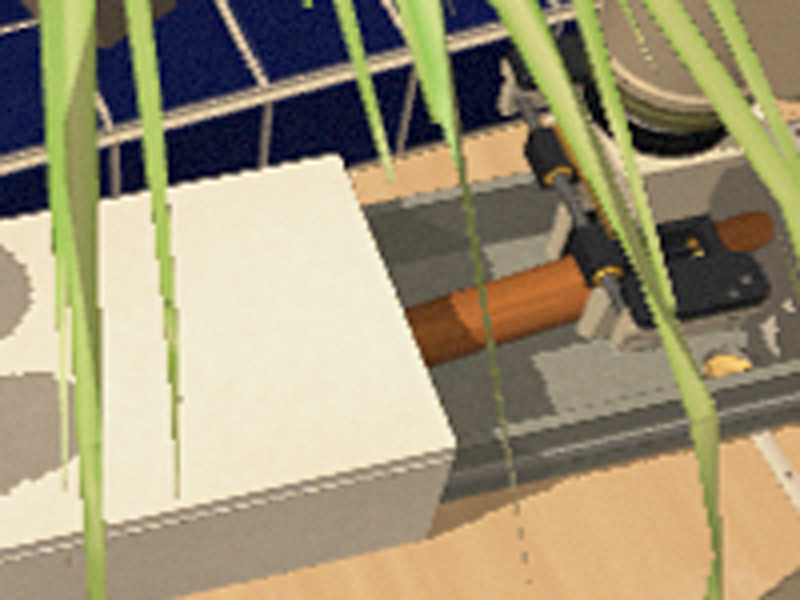

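The pin is pivoting in the pads as planned: its tip has risen to about (770,228) while the barrel at the lip, (415,335), has not moved. I raise it further and draw it out.

```bash
python3 -m handwheel '[[0,0,0.8,0,1],[0,0,0.8,0,1],[0,0,0.8,0,1],[-0.02,-0.2,0.8,0,1],[-0.02,-0.2,0.8,0,1],[0,0,0,0,1]]' 8;  python3 -m handwheel '[[-0.1,-1,0.1,0,1],[-0.1,-1,0.1,0,1],[-0.1,-1,0.1,0,1],[-0.1,-1,0.1,0,1],[0,0,0,0,1]]'; python3 - <<'E'
from h import *
snap('top','t5.png',(220,60,470,247),3); print(mask(cv2.imread('pics/raw_t5.png'))[0])
E
```

```text
t: 11.22
tool_pos: [0.4454, -0.1134, 0.2807]
orientation: [2.334, 2.1, 0.001]
force: [0.3, -0.7, -2.2]
opening: 0.0379
gripper_force: 8.0
t: 11.85
tool_pos: [0.441, -0.154, 0.2838]
orientation: [2.336, 2.1, -0.0]
force: [-0.5, -0.6, -3.1]
opening: 0.0378
gripper_force: 8.0
[((np.int32(388), np.int32(26), np.int32(11), np.int32(7), np.int32(34)), [393.5, 28.6]), ((np.int32(387), np.int32(49), np.int32(16), np.int32(13), np.int32(112)), [395.1, 54.3]), ((np.int32(370), np.int32(51), np.int32(11), np.int32(20), np.int32(104)), [373.7, 61.8]), ((np.int32(425), np.int32(132), np.int32(14), np.int32(11), np.int32(105)), [431.6, 136.6]), ((np.int32(382), np.int32(148), np.int32(11), np.int32(18), np.int32(110)), [387.1, 155.4]), ((np.int32(341), np.int32(156), np.int32(38), np.int32(29), np.int32(573)), [358.8, 169.7]), ((np.int32(323), np.int32(171), np.int32(18), np.int32(18), np.int32(151)), [332.9, 180.5]), ((np.int32(299), np.int32(293), np.int32(21), np.int32(21), np.int32(139)), [308.1, 302.2])]
```

```bash
cat >> h.py <<'E'
ax=np.array([-.104,-.9946,0])
def tilt(p,ds=(-.19,-.13,.05,.11),angs=(0,10,20,25,30,40)):
    g=np.array(p)-[0,0,.171]
    for a in angs:
        e=ax*np.cos(np.radians(a))+[0,0,np.sin(np.radians(a))]
        print(a,[(proj('top',g+e*d).round(0).astype(int).tolist(),round((g+e*d)[2],3)) for d in ds])
E
python3 - <<'E'
from h import *
tilt(readout.read_state()['tool_pos'])
E
```

```text
0 [([308, 172], np.float64(0.113)), ([334, 166], np.float64(0.113)), ([409, 151], np.float64(0.113)), ([434, 146], np.float64(0.113))]
10 [([308, 180], np.float64(0.08)), ([333, 172], np.float64(0.09)), ([410, 149], np.float64(0.121)), ([436, 141], np.float64(0.132))]
20 [([310, 187], np.float64(0.048)), ([334, 177], np.float64(0.068)), ([411, 147], np.float64(0.13)), ([437, 136], np.float64(0.15))]
25 [([312, 189], np.float64(0.032)), ([335, 179], np.float64(0.058)), ([411, 146], np.float64(0.134)), ([437, 134], np.float64(0.159))]
30 [([314, 192], np.float64(0.018)), ([337, 181], np.float64(0.048)), ([410, 145], np.float64(0.138)), ([437, 132], np.float64(0.168))]
40 [([320, 196], np.float64(-0.009)), ([341, 184], np.float64(0.029)), ([409, 143], np.float64(0.145)), ([435, 128], np.float64(0.183))]
```

View pics/t5.png

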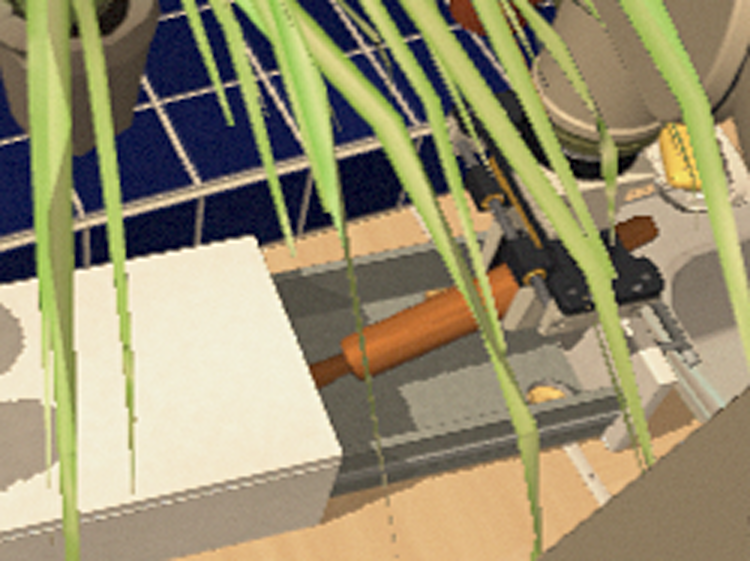

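The rear end of the barrel shows at about (348,358). That matches a slant of 25°, with the rear tip right at the lip plane and nothing touching. I draw it a little further on the slant, tighten the grip and lift.

```bash
python3 -m handwheel '[[-0.1,-1,0.4,0,1],[-0.1,-1,0.4,0,1],[-0.05,-0.5,0.4,0,1],[0,0,0,0,1]]' 8;  python3 -m handwheel '[[0,0,0,0,1],[0,0,0,0,1],[0,0,1,0,1],[0,0,2,0,1],[0,0,3,0,1],[0,0,3,0,1],[0,0,3,0,1],[0,0,3,0,1],[0,0,0,0,1],[0,0,0,0,1]]' 60; python3 - <<'E'
from h import *
snap('top','t6.png'); print([x for x in mask(cv2.imread('pics/raw_t6.png'))[0]])
tilt(readout.read_state()['tool_pos'],angs=(20,30,40,50,60,70))
E
```

```text
t: 12.4
tool_pos: [0.4387, -0.1786, 0.2963]
orientation: [2.335, 2.1, 0.0]
force: [-0.4, 0.0, -3.4]
opening: 0.0382
gripper_force: 8.0
t: 13.65
tool_pos: [0.4384, -0.1778, 0.4446]
orientation: [-2.334, -2.101, 0.001]
force: [-0.2, 0.7, -4.2]
opening: 0.037
gripper_force: 60.0
[((np.int32(389), np.int32(27), np.int32(10), np.int32(6), np.int32(33)), [393.7, 28.7]), ((np.int32(387), np.int32(49), np.int32(17), np.int32(13), np.int32(114)), [395.3, 54.3]), ((np.int32(370), np.int32(51), np.int32(11), np.int32(20), np.int32(103)), [373.7, 61.7]), ((np.int32(476), np.int32(70), np.int32(10), np.int32(9), np.int32(58)), [480.8, 73.5]), ((np.int32(420), np.int32(90), np.int32(13), np.int32(19), np.int32(134)), [426.1, 97.7]), ((np.int32(405), np.int32(98), np.int32(15), np.int32(22), np.int32(221)), [413.2, 108.1]), ((np.int32(396), np.int32(107), np.int32(11), np.int32(16), np.int32(47)), [400.6, 113.1]), ((np.int32(374), np.int32(113), np.int32(24), np.int32(24), np.int32(334)), [384.5, 124.6]), ((np.int32(366), np.int32(123), np.int32(8), np.int32(17), np.int32(58)), [369.6, 130.4]), ((n
[... 283 characters left out ...]
 ([483, 78], np.float64(0.311))]
30 [([335, 149], np.float64(0.178)), ([362, 135], np.float64(0.208)), ([450, 89], np.float64(0.298)), ([483, 72], np.float64(0.328))]
40 [([341, 155], np.float64(0.151)), ([366, 140], np.float64(0.189)), ([450, 86], np.float64(0.305)), ([482, 66], np.float64(0.344))]
50 [([349, 160], np.float64(0.127)), ([371, 143], np.float64(0.173)), ([448, 84], np.float64(0.311)), ([479, 61], np.float64(0.357))]
60 [([359, 162], np.float64(0.108)), ([378, 145], np.float64(0.16)), ([446, 83], np.float64(0.316)), ([474, 57], np.float64(0.368))]
70 [([370, 164], np.float64(0.094)), ([385, 146], np.float64(0.151)), ([442, 82], np.float64(0.32)), ([467, 55], np.float64(0.376))]
```

```bash
python3 -m handwheel '[[0.2,1.9,0,0,1],[0.25,2.4,0,0,1],[0.3,2.9,0,0,1],[0.3,2.9,0,0,1],[0.2,1.8,0,0,1],[0,0,-1.5,0,1],[0,0,-2,0,1],[0,0,-1,0,1],[0,0,0,0,1]]' 60; python3 -m handwheel '[[0,0,-1,0,1],[0,0,-1,0,1],[0,0,-1,0,1],[0,0,0,0,1]]'; python3 -m handwheel '[[0,0,-1,0,1],[0,0,-1,0,1],[0,0,-1,0,1],[0,0,0,0,1]]'
```

```text
t: 14.82
tool_pos: [0.4506, -0.0594, 0.3988]
orientation: [-2.334, -2.099, 0.003]
force: [0.4, 0.3, -3.9]
opening: 0.0367
gripper_force: 60.0
t: 15.32
tool_pos: [0.451, -0.0587, 0.3698]
orientation: [-2.334, -2.101, -0.001]
force: [1.2, 1.8, -0.7]
opening: 0.0369
gripper_force: 60.0
t: 15.82
tool_pos: [0.4507, -0.0587, 0.3392]
orientation: [-2.333, -2.1, 0.001]
force: [0.6, 0.9, -1.5]
opening: 0.0368
gripper_force: 60.0
```

```bash
python3 -m handwheel '[[0,0,-1,0,1],[0,0,-1,0,1],[0,0,-0.6,0,1],[0,0,0,0,1]]'; python3 -m handwheel '[[0,0,-0.4,0,1],[0,0,0,0,1]]';python3 -m handwheel '[[0,0,-0.3,0,1],[0,0,0,0,1]]'; python3 - <<'E'
from h import *
snap('top','t7.png'); print([x for x in mask(cv2.imread('pics/raw_t7.png'))[0]])
s=readout.read_state();print(s['wrist_torque'])
tilt(s['tool_pos'],angs=(-5,0,5,10))
E
```

```text
t: 16.32
tool_pos: [0.4509, -0.059, 0.3141]
orientation: [-2.334, -2.101, 0.001]
force: [-0.3, -2.1, 0.1]
opening: 0.0367
gripper_force: 60.0
t: 16.58
tool_pos: [0.4511, -0.059, 0.3106]
orientation: [2.335, 2.102, 0.0]
force: [0.4, -2.3, 1.2]
opening: 0.0366
gripper_force: 60.0
t: 16.82
tool_pos: [0.4511, -0.059, 0.3076]
orientation: [2.335, 2.102, 0.0]
force: [0.4, -3.9, 1.6]
opening: 0.037
gripper_force: 60.0
[((np.int32(389), np.int32(145), np.int32(11), np.int32(7), np.int32(37)), [395.2, 147.1]), ((np.int32(339), np.int32(150), np.int32(14), np.int32(19), np.int32(182)), [344.7, 159.0]), ((np.int32(266), np.int32(153), np.int32(72), np.int32(26), np.int32(955)), [306.6, 166.7]), ((np.int32(301), np.int32(293), np.int32(19), np.int32(20), np.int32(97)), [307.5, 302.3])]
[-0.06332438 -0.07647987 -0.04158668]
-5 [([267, 169], np.float64(0.153)), ([294, 165], np.float64(0.148)), ([372, 154], np.float64(0.132)), ([397, 150], np.float64(0.127))]
0 [([266, 174], np.float64(0.137)), ([294, 168], np.float64(0.137)), ([373, 152], np.float64(0.137)), ([398, 147], np.float64(0.137))]
5 [([267, 178], np.float64(0.12)), ([294, 171], np.float64(0.125)), ([373, 151], np.float64(0.141)), ([399, 145], np.float64(0.146))]
10 [([267, 182], np.float64(0.104)), ([294, 174], np.float64(0.114)), ([374, 150], np.float64(0.145)), ([400, 142], np.float64(0.156))]
```

```bash
python3 -m handwheel '[[0,0,-0.2,0,1],[0,0,0,0,1],[0,0,1,0,1],[0,0,2,0,1],[0,0,3,0,1],[0,0,3,0,1],[0,0,2,0,1],[0,0,1,0,1],[0,0,0,0,1],[0,0,0,0,1]]'; python3 - <<'E'
from h import *
snap('top','t8.png',(200,60,456,252),3); im=cv2.imread('pics/raw_t8.png')
c,l=mask(im)
for x in c: print([int(i) for i in x[0]],x[1])
hsv=cv2.cvtColor(im,cv2.COLOR_BGR2HSV); m=((hsv[...,0]>=4)&(hsv[...,0]<=14)&(hsv[...,1]>150)&(hsv[...,2]>70)); m[200:]=0
for u in (*range(268,350,8),*range(380,430,4)):
    r=np.where(m[80:190,u])[0]+80
    if len(r): print(u,r.min(),r.max(),(r.min()+r.max())/2,len(r))
s=readout.read_state();print(s['tool_pos'])
tilt(s['tool_pos'],angs=(-5,0,5,10))
E
```

```text
t: 18.12
tool_pos: [0.4508, -0.0589, 0.4244]
orientation: [-2.334, -2.101, 0.002]
force: [-0.1, 0.4, -4.6]
opening: 0.0368
gripper_force: 60.0
[360, 112, 8, 11, 34] [363.4, 116.5]
[334, 115, 25, 23, 389] [344.6, 126.1]
[314, 121, 18, 20, 236] [322.0, 131.0]
[267, 124, 48, 24, 572] [293.1, 137.2]
[301, 293, 17, 20, 133] [308.7, 302.7]
268 139 145 142.0 7
276 136 146 141.0 11
284 135 144 139.5 10
292 134 142 138.0 9
300 126 143 134.5 18
308 125 142 133.5 18
316 123 133 128.0 11
324 121 140 130.5 20
340 117 136 126.5 20
348 116 134 125.0 19
384 157 157 157.0 1
[ 0.45082476 -0.05888669  0.42435851]
-5 [([268, 133], np.float64(0.27)), ([299, 129], np.float64(0.265)), ([387, 117], np.float64(0.249)), ([415, 114], np.float64(0.244))]
0 [([268, 139], np.float64(0.253)), ([299, 133], np.float64(0.253)), ([388, 116], np.float64(0.253)), ([416, 110], np.float64(0.253))]
5 [([268, 144], np.float64(0.237)), ([298, 137], np.float64(0.242)), ([388, 114], np.float64(0.258)), ([418, 107], np.float64(0.263))]
10 [([269, 149], np.float64(0.22)), ([298, 140], np.float64(0.231)), ([389, 113], np.float64(0.262)), ([419, 104], np.float64(0.272))]
```

View pics/t8.png

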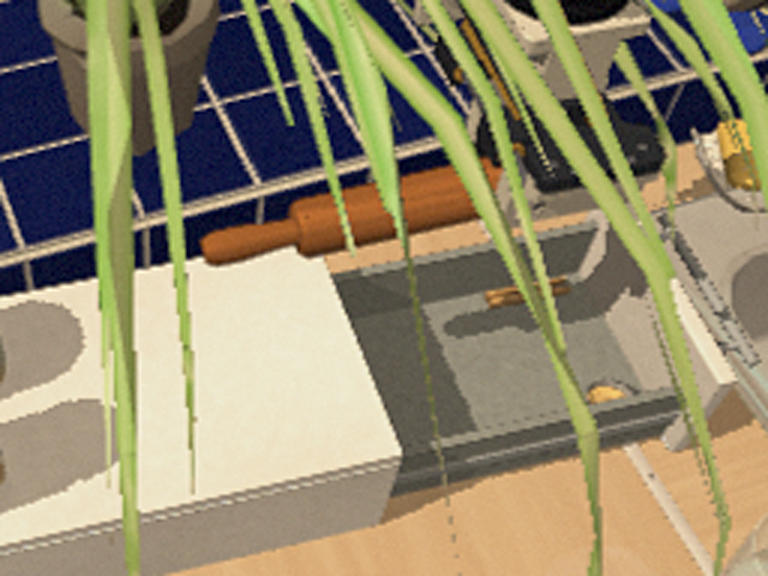

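The pin hangs almost level, with its rear tip at about (205,247) and the barrel end at (295,225). The peg at (525,293) and the candle at (605,394) are still in the drawer. Before handing in I check for creep.

```bash
python3 -m handwheel '[[0,0,0,0,1],[0,0,0,0,1],[0,0,0,0,1],[0,0,0,0,1],[0,0,0,0,1],[0,0,0,0,1],[0,0,0,0,1],[0,0,0,0,1],[0,0,0,0,1],[0,0,0,0,1]]'; python3 - <<'E'
from h import *
from scipy.optimize import least_squares
im=read_camera('top')[:,:,::-1].copy()
for im in (cv2.imread('pics/raw_t8.png'),im):
    hsv=cv2.cvtColor(im,cv2.COLOR_BGR2HSV); m=((hsv[...,0]>=4)&(hsv[...,0]<=14)&(hsv[...,1]>150)&(hsv[...,2]>70)); m[200:]=0
    P=[]
    for u in (*range(272,294,2),*range(302,310,2),*range(322,330,2),*range(338,352,2)):
        r=np.where(m[80:190,u])[0]+80
        P.append((u,(r.min()+r.max())/2))
    P=np.array(P); g0=readout.read_state()['tool_pos']-[0,0,.171]
    def f(x):
        e=ax*np.cos(x[0])+[0,0,np.sin(x[0])]
        a,b=proj('top',g0+[0,0,x[1]]-e*.19),proj('top',g0+[0,0,x[1]])
        return P[:,1]-np.interp(P[:,0],[a[0],b[0]],[a[1],b[1]])
    r=least_squares(f,[0,0],loss='soft_l1'); print(np.degrees(r.x[0]),r.x[1],np.abs(r.fun).max())
E
```

```text
t: 19.42
tool_pos: [0.4511, -0.059, 0.4257]
orientation: [-2.335, -2.102, 0.0]
force: [0.2, -0.5, -3.8]
opening: 0.0366
gripper_force: 60.0
2.984596744610497 -0.005283578710719853 5.499194316665182
2.9803225715946655 -0.002992669010021302 5.753687483235808
```

```bash
python3 -c "
from plant import job
print(job.close_job())"
```

```text
the job is handed in; nothing more can be done
None
```

I opened the drawer to its stop and drew the rolling pin out at a slant. I handed the job in with the pin gripped still, about 3° off level and roughly 11 cm above the cabinet top; the candle and peg are in the drawer, and the arm never went near the jar and tin.

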